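# Isolate the dish warmer and move the warm dish to the cooling stand

### The arm

A 6-joint arm with a two-finger parallel gripper is mounted at the origin on a cart in front of the work surface, level with it; the furniture and walls round the work are solid. World frame = base frame: x ahead of the robot, y to its left, z up, the work surface at z = 0. Lengths are in m, angles in degrees, forces in N, time in s.
With the tool pointing down it reaches from about 0.4 to 0.825 m from the base axis. Payload 7 kg.
Tool frame: the origin (TCP) lies at the very end of the fingers, on their centre line; the grasp point (between the pads) lies 19 mm behind it (ctrl.grip_point_offset is the distance from the TCP to the grasp point, in m); x points along the fingers, z is the direction in which the jaws open and shut, and the axes are right-handed (so a half turn about x gives the same grasp; the last joint's range is limited). The gripper opens to 88 mm and grips with 3 to 60 N. Pads are 19 mm wide; open, the fingers measure 130 mm over their backs; the gripper's body (78 mm by 193 mm) begins 47 mm behind the grasp point.
Start: joints at [-52.936, 20.546, 0.682, 0, -70.136, -16.507], TCP at [0.237, -0.632, 0.227] pointing down, gripper open.
Joint ranges: [-176.03, 176.03], [-82.01, 121.73], [-58.28, 71.71], [-173.87, 95.51], [-174.79, -0.11], [-173.66, 173.66]. Speed limits (degrees/s): [136.94, 136.94, 172.46, 180, 180, 180].

### API

Orientations are given as [roll, pitch, yaw] about the fixed x, y, z axes, in that order (R = Rz(yaw) Ry(pitch) Rx(roll)).
In Python, from plant import get_obs, snapshot, calibration, close_job, ctrl gives the robot as it stands.
- The arm moves only by the tool move_arm, never from a script. Its argument "commands" is a list that holds one entry, the list of rows, each a list of 4 numbers: the shift along the tool's x, y, z in cm, then the turn about the tool's x in rad. In form: [[[dx, dy, dz, spin], ...]]. A call has 1 to 8 rows; each row shifts and turns the commanded pose from where the row before left it, along the tool's axes as they then stand; what a row does not reach is not made up. A row lasts 1/10 s, in which the tool goes at most 50 mm and 8.59 degrees, less where a joint would pass 70% of its speed; a pose out of reach is approached as far as the arm can. A call with a gripper value outside its range is refused whole. "jaw" is the finger opening in cm, from 0 to 8.76, set as the call begins (left out, the last holds). The fingers move at their own pace and stop on an object; the grip force is fixed at half the most. Time passes only in rows, so rows that do not move let the fingers close. It gives the time, the measured TCP pose, the force and the opening at its end, in the units of the state.
- get_obs(): the state, without advancing time (a new reading comes with each control period).
- snapshot(name): name is "side" or "top" or "wrist"; returns (picture, depth): 400x640x3 uint8, red, green, blue; 400x640 float32, m along the optical axis (not along the pixel's ray), 0 where there is no reading.
- calibration(name): a dict with "mtx" (3x3 intrinsics, pixels), "T" (4x4, takes a point from camera to world coordinates); the wrist camera has in their place "tool_from_camera" (4x4, takes a point from camera to tool coordinates, whose origin is the TCP and whose axes are the tool frame's). Camera axes: x right, y up, looking along -z (the intrinsics and any distortion apply to the point x, -y, -z); pixel columns grow to the right and rows downward; lengths in m; the calibration is good to about 2 mm. A picture is of the moment at which its call begins: read the wrist's pose just before it. calibration takes no time and is no camera call.
- close_job(): hands the job in, once; it reports no verdict.
The state is a dict: "clock": time; "joint_pos": joint angles; "qvel": joint speeds; "tau": joint torques, N m; "tool_pos": TCP position; "orientation": TCP orientation; "force": force on the tool from outside, world axes, zero at the start; "moment": the same for the moment, N m; "opening": finger opening in m.
Only numpy, scipy, OpenCV 4.12 (cv2) and the standard library are available. Lean on these libraries where they do the work, as an engineer would, in place of code of your own. Each camera call takes 0.05 s, during which the arm holds its last target. There are 200 camera calls.

### The job

Shut the dish warmer down: first pull the red link plug out of the black isolator block (it is held by a sprung detent) and leave it in the white tray, with the grey plug still in its socket. Then slide the blade of the lifter under the purple dish on the warmer, carry the dish across and set it level in the middle of the blue cooling stand, without touching the hot dish with the gripper, tipping it or dropping it. Finally draw the lifter out and leave it lying flat on its blade on the bench or the papers there, clear of the stand and the warmer; leave the grey plug and the other things on the bench where they are.

Things in the scene. Friction and masses are not known exactly. Their poses are not given: they have to be found in the camera images.
- plug_red: red link plug, 50 g, 64 mm tall. Origin at the tip of its shank, z up towards the head. Shank 16 mm in diameter, 26 mm long, grooved; black collar 26 x 30 x 6 mm (x, y, z) from z = 26; grip head 22 x 26 mm (x, y), z = 32 to 64 mm. Starts upright in either socket, collar on the block's top, axes along the block's. Pulling it straight up takes 10 to 15 N over the first 5 mm
- plug_red_head (a point): centre of the red plug's grip head, 50 mm above the plug's origin, where it is to be gripped (across its 22 mm, along x, so that the fingers stay clear of the other plug)
- plug_grey: grey link plug of the same shape, in the other socket; it stays there
- block: fixed black isolator block 60 x 120 x 34 mm (x, y, z), origin at the centre of its underside; two vertical sockets at y = -32 and +32 mm in its frame open in its top at z = 34 mm; spring plunger caps on its x faces
- tray: fixed white open tray 100 x 120 x 22 mm outside (x, y, z), walls and floor 3 mm, origin at the centre of its underside; the plug may stand, lie or lean in it
- warmer: fixed grey dish warmer 120 x 120 mm; origin at the centre of its underside. Aluminium hot plate at z = 23 mm; on it two rails along x, 90 mm long, 12 mm wide, centred at y = -37 and +37 mm (62 mm free between), top at z = 35 mm, carry the dish. The 12 mm high gap under the dish between the rails is open towards -x and +x
- warmer_rest (a point): middle of the warmer at the height of the rail tops, 35 mm above its origin
- stand: fixed blue cooling stand 120 x 120 mm; origin at the centre of its underside. Base top at z = 16 mm; two white rails along x like the warmer's (centred at y = -37 and +37 mm, 62 mm free between them, 90 mm long), top at z = 30 mm, gap 14 mm high, open towards -x and +x
- stand_rest (a point): middle of the stand at the height of the rail tops, 30 mm above its origin: where the dish's origin belongs
- dish: purple closed petri dish, 90 mm in diameter (too wide to be gripped), 14 mm high, 50 g, hot. Origin at the centre of its underside. At the start it lies on the warmer's rails, within 6 mm of the middle.
- lifter: lifter (spatula), 140 g: flat steel blade 44 mm wide, 3 mm thick, from x = -25 to +114 mm in its frame; blue upright grip over the origin, 28 mm along x, 14 mm thick along y, up to z = 75 mm. Origin at the underside of the blade below the grip; x along the blade to its tip, z up. Starts flat on its blade on the papers, 5 mm above the bench
- lifter_grip (a point): point in the lifter's grip, 52 mm above its origin, to be gripped from above across the 14 mm (along the lifter's y)
- tape: bystander: roll of green tape, 63 mm in diameter, 19 mm high, lying on the bench; origin at its underside
- vial: bystander: upright white vial with an orange band, 28 mm in diameter, 113 mm tall; origin at its underside
- timer: bystander: white bench timer, 62 x 66 x 19 mm; origin at its underside
Things that resemble listed ones, but are neither listed nor needed, are in the scene too. Several things have the shape of the lifter; the one meant has the colours described above.

How it is judged (in metres and radians):
On the way, in this order (a step that is already met when the one before it is completed fails the run):
1. the red plug is pulled clear of the block (its tip above the block's top) (z of plug_red in the frame of block above 0.036 m), for 0.1 s.
2. the red plug is in the tray and released (x of plug_red_head in the frame of tray between -0.05 and 0.05 m and y of plug_red_head in the frame of tray between -0.06 and 0.06 m and z of plug_red_head in the frame of tray below 0.065 m and contact force between plug_red and tray above 0.05 N and contact force between plug_red and the fingers below 0.05 N), for 0.2 s.
3. the dish is carried by the lifter, at least 12 mm above the warmer's rails (z of dish in the frame of warmer_rest above 0.012 m and contact force between dish and lifter above 0.1 N and contact force between dish and warmer below 0.02 N), for 0.2 s.
4. the dish rests level in the middle of the cooling stand, off the lifter (horizontal distance between dish and stand_rest below 0.02 m and z of dish in the frame of stand_rest between -0.003 and 0.003 m and angle between dish's own z axis and vertical below 0.06 rad and contact force between dish and lifter below 0.02 N), for 0.2 s.
At the end, for the whole second after the job is handed in: Red plug released, at rest in the tray; dish at rest on the stand's rails, centred within 20 mm, within 3 mm of rail height, level within 0.06 rad, off the lifter; lifter at rest flat on the bench or papers (12 mm, 0.1 rad), touching neither stand nor warmer; grey plug moved under 6 mm (all of step 2 and all of step 4 and linear speed of each of dish, plug_red, lifter below 0.02 m/s and height (world z) of lifter between -0.003 and 0.012 m and angle between lifter's own z axis and vertical below 0.1 rad and contact force between lifter and stand below 0.02 N and contact force between lifter and warmer below 0.02 N and distance of plug_grey from where it was at the start of the episode below 0.006 m).
It fails at once if the gripper or arm touches the hot dish (contact force between dish and the fingers above 0.3 N or contact force between dish and the arm above 0.3 N).
It fails at once if the dish is tipped by more than 0.35 rad (angle between dish's own z axis and vertical above 0.35 rad).
It fails at once if the dish is dropped or flung (faster than 0.8 m/s) (linear speed of dish above 0.8 m/s).
It fails at once if the grey plug is pulled up by more than 10 mm (distance of plug_grey from where it was at the start of the episode above 0.01 m).
It fails at once if a bystander (tape, vial, timer) is moved more than 30 mm or the vial is tipped (distance of any of tape, vial, timer from where it was at the start of the episode above 0.03 m or angle between vial's own z axis and vertical above 0.5 rad).
It also fails if it takes over 72 s, if anything falls off the work surface, if the arm or the gripper's body presses on something with over 40 N, if the wrist force passes 120 N, or if a joint passes its speed limit or range.

## Working session

There is one attempt and no reset: what is moved stays moved. The work goes in short steps, Python scripts to look and compute and a tool call to move; the robot and the scene stay as the last step left them, time stands still between calls to the robot, and variables do not carry over. Pictures are saved under pics/ and viewed, about 8 in all and at most 12, crops included, and the job is handed in when it is done.

Besides the shell and the picture viewer there is one more tool, called after ">>>" as a command line: name --argument value ..., lists and objects as JSON in quotes. move_arm: Moves the arm, as the interface text tells. Its arguments: {"type":"object","properties":{"commands":{"type":"array"},"jaw":{"type":"number"}},"required":["commands"]}

```bash
ls; mkdir -p pics
cat > h.py <<'E'
import numpy as np, cv2
from plant import get_obs, snapshot, calibration, close_job, ctrl
from scipy.spatial.transform import Rotation as R
def tool():
    o=get_obs(); T=np.eye(4); T[:3,:3]=R.from_euler('xyz',o['orientation'],degrees=True).as_matrix(); T[:3,3]=o['tool_pos']; return T
def shot(name):
    c=calibration(name); T=c['T'] if 'T' in c else tool()@np.array(c['tool_from_camera'])
    p,d=snapshot(name); return p,d,np.array(c['mtx']),np.array(T),c
def pts(d,K,T):
    v,u=np.mgrid[:d.shape[0],:d.shape[1]]
    P=np.stack([(u-K[0,2])/K[0,0]*d,-(v-K[1,2])/K[1,1]*d,-d],-1)
    return P@T[:3,:3].T+T[:3,3]
def ray(uv,z,K,T):
    uv=np.atleast_2d(uv).astype(float)
    r=np.stack([(uv[:,0]-K[0,2])/K[0,0],-(uv[:,1]-K[1,2])/K[1,1],-np.ones(len(uv))],-1)@T[:3,:3].T
    return T[:3,3]+r*((z-T[2,3])/r[:,2])[:,None]
E
python3 - <<'E'
from h import *
print(get_obs())
for n in('top','side','wrist'):
    p,d,K,T,c=shot(n); cv2.imwrite(f'pics/{n}0.png',p[...,::-1]); np.savez(f'{n}0.npz',p=p,d=d,K=K,T=T)
    print(n,c.keys(),K,T.round(3),[c[k] for k in c if k not in('mtx','T')])
E
```

```text
pics
{'clock': 0.0, 'joint_pos': array([-5.29361011e+01,  2.05914201e+01,  6.33584071e-01, -2.22269372e-02,
       -7.01342926e+01, -1.65085353e+01]), 'qvel': array([-0.04720828, -0.15783606, -0.0386713 , -0.02311244,  0.03633257,
       -0.02442542]), 'tau': array([ 1.86380654e-03, -5.82712054e+01,  2.93066454e+01,  6.99733034e+00,
        7.14212714e-03, -2.26420320e-04]), 'tool_pos': array([ 0.23683521, -0.63156567,  0.22561478]), 'orientation': array([  3.73180941,  89.9055308 , 114.2796031 ]), 'force': array([-0.1364968 ,  0.40411186, -0.22718567]), 'moment': array([ 0.04299261, -0.01018745, -0.01120814]), 'opening': 0.0877230815610261}
top dict_keys(['mtx', 'T']) [[361.07100896   0.         318.96876483]
 [  0.         361.07100896 201.16775485]
 [  0.           0.           1.        ]] [[-0.014  0.995 -0.095  0.476]
 [-1.    -0.014  0.004 -0.039]
 [ 0.002  0.095  0.995  1.303]
 [ 0.     0.     0.     1.   ]] []
side dict_keys(['mtx', 'T']) [[372.56484961   0.         311.81861309]
 [  0.         372.56484961 194.54911304]
 [  0.           0.           1.        ]] [[ 1.    -0.029  0.012  0.617]
 [ 0.024  0.469 -0.883 -1.035]
 [ 0.02   0.883  0.469  0.612]
 [ 0.     0.     0.     1.   ]] []
wrist dict_keys(['mtx', 'tool_from_camera']) [[344.64631095   0.         326.04583986]
 [  0.         344.64631095 203.36414778]
 [  0.           0.           1.        ]] [[-0.35  -0.906 -0.237  0.173]
 [ 0.937 -0.339 -0.09  -0.657]
 [ 0.001 -0.253  0.967  0.384]
 [ 0.     0.     0.     1.   ]] [array([[ 4.85450093e-04,  2.53143902e-01, -9.67428514e-01,
        -1.58113435e-01],
       [-6.94338618e-04,  9.67428480e-01,  2.53143544e-01,
         6.89870473e-02],
       [ 9.99999641e-01,  5.48834421e-04,  6.45405833e-04,
        -1.21644415e-03],
       [ 0.00000000e+00,  0.00000000e+00,  0.00000000e+00,
         1.00000000e+00]])]
```

View pics/top0.png

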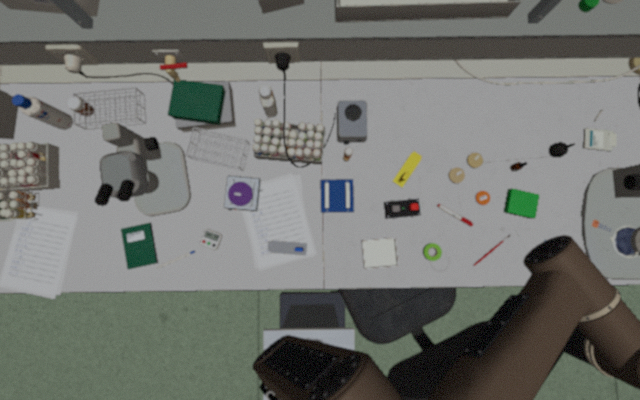

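View pics/side0.png

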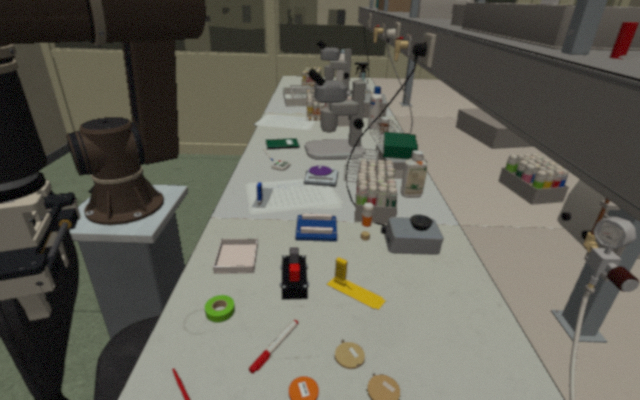

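Candidates for the red plug:
- Block's red head at top (413,205), side (294,270).
- Red pen at (455,214).
- Red bottle or switch at the wall, (173,66).

I choose the one in the black block. Candidates for the lifter:
- Grey blade with blue grip on the papers, top (287,247), side (260,190).
- Yellow one, top (407,169).

I choose the grey/blue one. I'll check both in one crop and get rough positions.

Run:
```python
from h import *
z=np.load('top0.npz'); p,d,K,T=[z[k] for k in'pdKT']; s=np.load('side0.npz')
a=cv2.resize(p[165:275,195:435],None,fx=3.3,fy=3.3,interpolation=cv2.INTER_CUBIC)
b=cv2.resize(s['p'][150:320,190:390],None,fx=1.6,fy=1.6,interpolation=cv2.INTER_CUBIC)
o=np.zeros((a.shape[0]+b.shape[0],a.shape[1],3),np.uint8);o[:a.shape[0]]=a;o[a.shape[0]:,:b.shape[1]]=b
cv2.imwrite('pics/crop.png',o[:600,:800,::-1])
P=pts(d,K,T)
for n,(u,v) in dict(dish=(240,193),stand=(337,196),block=(402,208),red=(413,205),tray=(379,252),lifter=(287,247),tape=(432,252),timer=(211,238),yellow=(407,169),vial=(347,150)).items():
    print(n,P[v,u].round(3), ray((u,v),0.03,K,T)[0].round(3))
```

```text
dish [0.629 0.234 0.039] [0.63  0.236 0.03 ]
stand [ 0.617 -0.109  0.013] [ 0.615 -0.108  0.03 ]
block [ 0.569 -0.336  0.033] [ 0.569 -0.337  0.03 ]
red [ 0.575 -0.365  0.075] [ 0.579 -0.376  0.03 ]
tray [ 0.414 -0.256  0.   ] [ 0.416 -0.251  0.03 ]
lifter [0.437 0.072 0.009] [0.438 0.07  0.03 ]
tape [ 0.411 -0.447 -0.003] [ 0.413 -0.436  0.03 ]
timer [0.473 0.342 0.012] [0.473 0.336 0.03 ]
yellow [ 0.714 -0.368 -0.   ] [ 0.708 -0.36   0.03 ]
vial [ 0.76  -0.14   0.113] [ 0.78  -0.147  0.03 ]
```

View pics/crop.png

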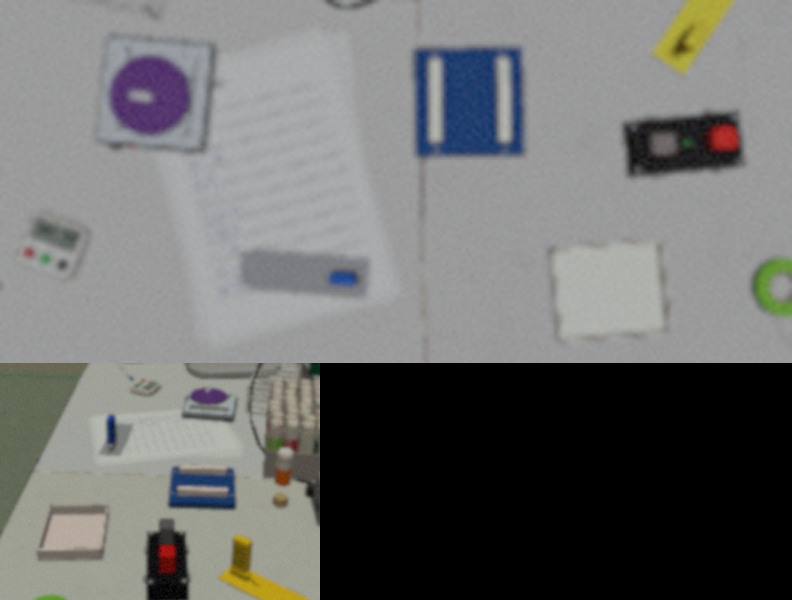

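Crop confirms the choice: the red plug head is in the block's -y socket, and the grey/blue lifter lies with its blade towards +y. Now I'll work out the poses.

```bash
cat >> h.py <<'E'
def mask(p,lo,hi,box=None):
    m=cv2.inRange(cv2.cvtColor(np.ascontiguousarray(p),cv2.COLOR_RGB2HSV),np.array(lo),np.array(hi))
    if box: k=np.zeros_like(m);u0,v0,u1,v1=box;k[v0:v1,u0:u1]=1;m=m*k
    return m
def rect(m,z,K,T):
    cs,_=cv2.findContours(m,cv2.RETR_EXTERNAL,cv2.CHAIN_APPROX_NONE); c=max(cs,key=cv2.contourArea)[:,0]
    W=ray(c,z,K,T)[:,:2]; (x,y),(w,h),a=cv2.minAreaRect((W*1000).astype(np.float32))
    px=np.argwhere(m)[:,::-1]
    return dict(n=len(c),c=(round(x/1e3,4),round(y/1e3,4)),size=(round(w),round(h)),ang=round(a,1),px=c.mean(0).round(1))
def wrap(a): return (a+180)%360-180
def yaw():  # angle of jaw (tool z) axis in world xy
    z=tool()[:3,2]; return np.degrees(np.arctan2(z[1],z[0]))
def plan(p,jaw,n,half=True):
    """rows from here to TCP p with jaw axis at angle jaw (deg, mod 180 if half); shift in the tool frame at each row's start"""
    T=tool(); dj=wrap(jaw-yaw())
    if half: dj=(dj+90)%180-90
    s=-np.radians(dj)   # tool x is down
    D=(np.array(p)-T[:3,3])/n*100; print('now',T[:3,3].round(4),'jaw',yaw().round(2),'tilt',np.degrees(np.arccos(-T[2,0])).round(2),'dj',dj.round(1))
    for i in range(n):
        M=T[:3,:3]@R.from_rotvec([s*i/n,0,0]).as_matrix(); print((M.T@D).round(2),round(s/n,3))
E
python3 - <<'E'
from h import *
z=np.load('top0.npz'); p,d,K,T=[z[k] for k in'pdKT']
print('dish',rect(mask(p,(120,60,40),(165,255,255),(215,170,265,215)),.049,K,T))
print('stand',rect(mask(p,(95,80,40),(128,255,255),(315,170,360,220)),.016,K,T))
g=mask(p,(0,0,0),(179,255,80),(380,190,425,225))|mask(p,(0,120,60),(8,255,255),(380,190,425,225))
print('block',rect(g,.034,K,T))
print('red',rect(mask(p,(0,120,60),(8,255,255),(380,190,425,225))|mask(p,(172,120,60),(179,255,255),(380,190,425,225)),.064+.008,K,T))
print('grip',rect(mask(p,(100,120,40),(128,255,255),(265,235,310,262)),.08,K,T))
L=mask(p,(0,0,100),(179,60,155),(262,236,312,262))
print('blade',rect(L,.008,K,T)); print(p[247,275],p[247,320],p[255,270],p[252,379],p[235,379])
print(yaw(),get_obs()['joint_pos'])
plan([.575,-.30,.24],-3,12)
E
```

```text
dish {'n': 65, 'c': (0.6273, 0.2326), 'size': (80, 81), 'ang': 44.9, 'px': array([239.8, 193.3])}
stand {'n': 180, 'c': (0.6183, -0.1073), 'size': (112, 112), 'ang': 89.1, 'px': array([333.2, 195.5])}
block {'n': 93, 'c': (0.5681, -0.3346), 'size': (57, 121), 'ang': 4.6, 'px': array([400.7, 208.5])}
red {'n': 28, 'c': (0.572, -0.3669), 'size': (31, 27), 'ang': 89.2, 'px': array([413.9, 206.6])}
grip {'n': 16, 'c': (0.432, 0.0274), 'size': (24, 7), 'ang': 89.2, 'px': array([298.5, 249. ])}
blade {'n': 95, 'c': (0.4366, 0.0743), 'size': (141, 48), 'ang': 84.5, 'px': array([287.1, 247.3])}
[125 127 130] [153 153 154] [169 172 172] [173 175 171] [155 155 156]
110.55230852259209 [-5.29363730e+01  2.05840170e+01  6.44224692e-01 -1.39988518e-02
 -7.01363275e+01 -1.65065471e+01]
now [ 0.2368 -0.6317  0.2258] jaw 110.55 tilt 0.08 dj 66.4
[-0.12 -3.61  1.6 ] -0.097
[-0.12 -3.75  1.24] -0.097
[-0.12 -3.85  0.88] -0.097
[-0.12 -3.92  0.5 ] -0.097
[-0.12 -3.95  0.12] -0.097
[-0.12 -3.94 -0.26] -0.097
[-0.12 -3.9  -0.64] -0.097
[-0.12 -3.82 -1.01] -0.097
[-0.12 -3.7  -1.38] -0.097
[-0.12 -3.55 -1.73] -0.097
[-0.12 -3.37 -2.06] -0.097
[-0.12 -3.15 -2.38] -0.097
```

Run:
```python
from h import *
plan([.571,-.367,.2],4.6,12)
```

```text
now [ 0.2368 -0.6317  0.2258] jaw 110.55 tilt 0.08 dj 74.0
[ 0.22 -3.38  1.09] -0.108
[ 0.22 -3.48  0.72] -0.108
[ 0.22 -3.54  0.34] -0.108
[ 0.22 -3.55 -0.04] -0.108
[ 0.22 -3.53 -0.42] -0.108
[ 0.22 -3.46 -0.8 ] -0.108
[ 0.22 -3.35 -1.17] -0.108
[ 0.22 -3.21 -1.52] -0.108
[ 0.22 -3.03 -1.86] -0.108
[ 0.22 -2.81 -2.17] -0.108
[ 0.22 -2.56 -2.46] -0.108
[ 0.22 -2.28 -2.72] -0.108
```

>>> move_arm --commands '[[[0.2,-3.4,1.1,-0.108],[0.2,-3.5,0.7,-0.108],[0.2,-3.5,0.3,-0.108],[0.2,-3.6,0,-0.108],[0.2,-3.5,-0.4,-0.108],[0.2,-3.5,-0.8,-0.108],[0.2,-3.4,-1.2,-0.108],[0.2,-3.2,-1.5,-0.108]]]'

```text
clock: 0.95
tool_pos: [0.4611, -0.4534, 0.2103]
orientation: [-18.6, 90.0, 141.8]
force: [-0.0, -0.9, -0.2]
opening: 0.0877
```

>>> move_arm --commands '[[[0.2,-3.0,-1.9,-0.108],[0.2,-2.8,-2.2,-0.108],[0.2,-2.6,-2.5,-0.108],[0.2,-2.3,-2.7,-0.108],[0,0,0,0],[0,0,0,0]]]'

```text
clock: 1.55
tool_pos: [0.5724, -0.3652, 0.2018]
orientation: [-25.8, 89.9, 159.1]
force: [-0.4, 0.2, 0.1]
opening: 0.0875
```

Run:
```python
from h import *
plan([.571,-.367,.2],4.6,1)
p,d,K,T,c=shot('wrist'); cv2.imwrite('pics/w1.png',p[...,::-1]); np.savez('w1.npz',p=p,d=d,K=K,T=T)
m=mask(p,(0,120,60),(8,255,255))|mask(p,(172,120,60),(179,255,255))
print(rect(m,.066,K,T))
P=pts(d,K,T); q=P[(m>0)&(d>0)]; q=q[q[:,2]>.060]; print(len(q),q.mean(0),q.min(0),q.max(0))
```

```text
now [ 0.5724 -0.3652  0.2018] jaw -175.13 tilt 0.07 dj -0.3
[0.18 0.17 0.16] 0.005
{'n': 106, 'c': (0.5709, -0.3727), 'size': (22, 29), 'ang': 4.4, 'px': array([327.1, 187.1])}
769 [ 0.57122673 -0.37268076  0.07115261] [ 0.5598611  -0.38483105  0.06014271] [ 0.58254756 -0.35837571  0.07395831]
```

View pics/w1.png

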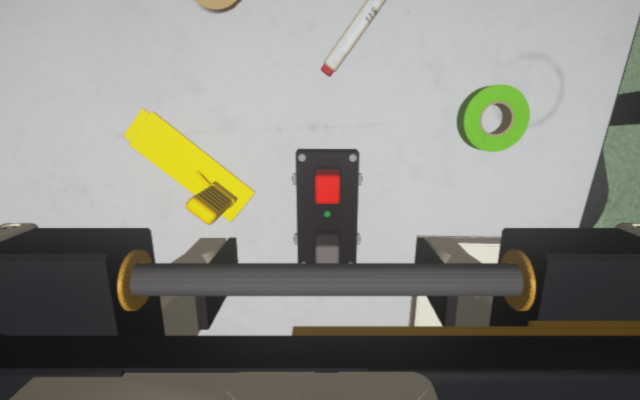

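The wrist view shows the red head at (327,187), the grey plug behind it at (327,245), and the yellow lifter and tape well clear. Descend and grip.

Run:
```python
from h import *
plan([.571,-.372,.044],4.6,1)
```

```text
now [ 0.5718 -0.3658  0.2021] jaw -175.2 tilt 0.06 dj -0.2
[15.81  0.62  0.12] 0.004
```

>>> move_arm --commands '[[[3.5,0.4,0.1,0],[3.5,0.2,0,0],[3.5,0,0,0],[2.5,0,0,0],[1.5,0,0,0],[1.0,0,0,0],[0.3,0,0,0],[0,0,0,0]]]'

```text
clock: 2.4
tool_pos: [0.5718, -0.3725, 0.0452]
orientation: [144.2, 90.0, -31.0]
force: [-0.1, 0.3, 0.5]
opening: 0.0873
```

>>> move_arm --commands '[[[0,0,0,0],[0,0,0,0],[0,0,0,0],[0,0,0,0],[0,0,0,0],[0,0,0,0]]]' --jaw 1.5

```text
clock: 3.0
tool_pos: [0.5715, -0.3721, 0.0446]
orientation: [161.4, 90.0, -13.8]
force: [-0.4, -1.0, -0.4]
opening: 0.0456
```

>>> move_arm --commands '[[[0,0,0,0],[0,0,0,0],[0,0,0,0],[0,0,0,0],[0,0,0,0],[0,0,0,0]]]' --jaw 1.5

```text
clock: 3.6
tool_pos: [0.5716, -0.3721, 0.0445]
orientation: [164.8, 90.0, -10.4]
force: [-0.0, 0.2, -0.4]
opening: 0.0222
```

>>> move_arm --commands '[[[-0.2,0,0,0],[-0.2,0,0,0],[-0.2,0,0,0],[-0.3,0,0,0],[-0.5,0,0,0],[-1.0,0,0,0],[-1.5,0,0,0],[-2.0,0,0,0]]]'

```text
clock: 4.4
tool_pos: [0.5709, -0.372, 0.1048]
orientation: [-19.1, 89.9, 165.7]
force: [0.4, -0.4, -1.1]
opening: 0.0217
```

Run:
```python
from h import *
plan([.414,-.255,.105],4.6,6)
z=np.load('top0.npz'); p,d,K,T=[z[k] for k in'pdKT']
m=(cv2.GaussianBlur(p[...,1],(0,0),1)>162).astype(np.uint8)*255; k=np.zeros_like(m);k[232:272,355:402]=1
print(rect(m*k,.01,K,T))
```

```text
now [ 0.5709 -0.372   0.1048] jaw -175.19 tilt 0.06 dj -0.2
[ 0.   -2.16  2.44] 0.001
[ 0.   -2.16  2.44] 0.001
[ 0.   -2.16  2.45] 0.001
[ 0.   -2.16  2.45] 0.001
[ 0.   -2.16  2.45] 0.001
[ 0.   -2.15  2.45] 0.001
{'n': 104, 'c': (0.4151, -0.2537), 'size': (96, 110), 'ang': 5.9, 'px': array([378.9, 252.4])}
```

>>> move_arm --commands '[[[-0.5,-2.1,2.4,0],[0,-2.2,2.5,0],[0,-2.2,2.5,0],[0,-2.2,2.5,0],[0.5,-2.2,2.4,0],[1.5,-2.1,2.3,0],[1.5,0,0,0],[1.5,0,0,0]]]'

```text
clock: 5.2
tool_pos: [0.4152, -0.2546, 0.0602]
orientation: [161.9, 89.8, -13.2]
force: [0.2, 0.7, -0.7]
opening: 0.0218
```

>>> move_arm --commands '[[[0.7,0,0,0],[0.3,0,0,0],[0.2,0,0,0],[0.1,0,0,0],[0,0,0,0]]]'

```text
clock: 5.7
tool_pos: [0.4154, -0.255, 0.0458]
orientation: [160.6, 90.0, -14.6]
force: [0.4, -0.6, -0.3]
opening: 0.0219
```

>>> move_arm --commands '[[[0.2,0,0,0],[0.2,0,0,0],[0.1,0,0,0],[0.1,0,0,0],[0,0,0,0]]]'

```text
clock: 6.2
tool_pos: [0.4151, -0.2548, 0.0395]
orientation: [-4.6, 90.0, -179.7]
force: [-0.5, 0.0, -0.5]
opening: 0.0216
```

>>> move_arm --commands '[[[0.1,0,0,0],[0.05,0,0,0],[0,0,0,0]]]'

```text
clock: 6.5
tool_pos: [0.4153, -0.255, 0.0393]
orientation: [121.9, 90.0, -53.3]
force: [-4.0, 2.4, 15.2]
opening: 0.0218
```

>>> move_arm --commands '[[[-0.1,0,0,0],[0,0,0,0]]]'

```text
clock: 6.7
tool_pos: [0.4154, -0.2549, 0.0394]
orientation: [160.2, 90.0, -15.0]
force: [-2.4, 0.4, 6.2]
opening: 0.0219
```

>>> move_arm --commands '[[[0,0,0,0],[0,0,0,0],[0,0,0,0],[0,0,0,0],[0,0,0,0],[0,0,0,0]]]' --jaw 6

```text
clock: 7.3
tool_pos: [0.4151, -0.2548, 0.039]
orientation: [-27.0, 90.0, 157.8]
force: [-0.6, 0.0, -0.1]
opening: 0.059
```

>>> move_arm --commands '[[[-1.5,0,0,0],[-3,0,0,0],[-4.5,0,0,0],[-4.5,0,0,0],[-4.5,0,0,0],[0,0,0,0],[0,0,0,0]]]'

```text
clock: 8.0
tool_pos: [0.4156, -0.2548, 0.2203]
orientation: [171.1, 89.8, -4.1]
force: [-0.3, -0.1, -1.0]
opening: 0.0604
```

Run:
```python
from h import *
s=np.load('side0.npz')
p,d,K,T,c=shot('side'); m=mask(p,(0,120,60),(8,255,255),(205,190,330,300))|mask(p,(172,120,60),(179,255,255),(205,190,330,300))
P=pts(d,K,T);q=P[(m>0)&(d>0)]; print(len(q),q.mean(0).round(3),q.max(0).round(3),q.min(0).round(3))
plan([.432,.027,.2],90,12); print(get_obs()['joint_pos'].round(1))
```

```text
123 [ 0.417 -0.261  0.058] [ 0.426 -0.243  0.071] [ 0.406 -0.27   0.037]
now [ 0.4148 -0.2546  0.2189] jaw -175.2 tilt 0.03 dj 85.2
[ 0.16 -2.33 -0.34] -0.124
[ 0.16 -2.27 -0.62] -0.124
[ 0.16 -2.17 -0.9 ] -0.124
[ 0.16 -2.04 -1.16] -0.124
[ 0.16 -1.89 -1.4 ] -0.124
[ 0.16 -1.7  -1.63] -0.124
[ 0.16 -1.48 -1.82] -0.124
[ 0.16 -1.25 -1.99] -0.124
[ 0.16 -0.99 -2.13] -0.124
[ 0.16 -0.72 -2.24] -0.124
[ 0.16 -0.44 -2.31] -0.124
[ 0.16 -0.15 -2.35] -0.124
[ -8.4   2.9 -23.   -0.  -64.1  13.2]
```

Red plug stands in the tray (head centre ≈ (0.417,-0.258)). Next, the lifter.

>>> move_arm --commands '[[[0,-4,-0.3,0.03],[0,-4,-0.3,0.03],[0,-4,-0.3,0.03],[0,-4,-0.3,0.03],[0,-4,-0.3,0.03],[0,-4,0,0.03],[0.5,-4,0,0],[0,0,0,0]]]'

```text
clock: 8.85
tool_pos: [0.4313, 0.0281, 0.2123]
orientation: [23.7, 89.8, -161.6]
force: [0.2, 0.6, -0.6]
opening: 0.0599
```

Run:
```python
from h import *
plan([.432,.027,.15],-5.5,1)
p,d,K,T,c=shot('wrist'); cv2.imwrite('pics/w2.png',p[...,::-1]); np.savez('w2.npz',p=p,d=d,K=K,T=T)
P=pts(d,K,T); b=mask(p,(100,120,30),(130,255,255))
q=P[(b>0)&(d>0)]; t=q[q[:,2]>.06]; print('grip',len(q),len(t),t.mean(0),t.min(0),t.max(0)); print(rect(b,.08,K,T))
```

```text
now [0.4313 0.0281 0.2123] jaw 174.72 tilt 0.16 dj -0.2
[ 6.23  0.1  -0.1 ] 0.004
grip 11845 419 [0.43123429 0.02602525 0.0796684 ] [0.42431487 0.0137334  0.07601327] [0.43830824 0.03905842 0.08202885]
{'n': 928, 'c': (0.5827, -0.0955), 'size': (94, 97), 'ang': 89.5, 'px': array([114.9,  57.1])}
```

View pics/w2.png

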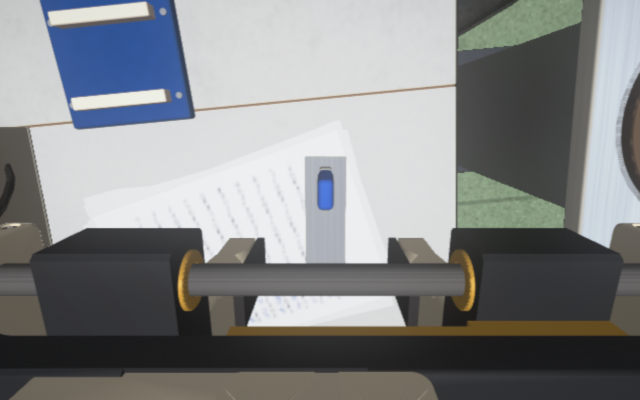

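The grip is at (325,188) and its blade runs straight down the image, so the heading is right. Blue stand is at upper left. Grip it.

>>> move_arm --commands '[[[4,0.2,0,0],[4,0,0,0],[4,0,0,0],[3,0,0,0],[1.5,0,0,0],[0.8,0,0,0],[0.1,0,0,0],[0,0,0,0]]]'

```text
clock: 9.7
tool_pos: [0.4317, 0.0227, 0.0403]
orientation: [78.5, 90.0, -107.0]
force: [0.4, 0.3, 0.0]
opening: 0.0596
```

>>> move_arm --commands '[[[0,0,0,0],[0,0,0,0],[0,0,0,0],[0,0,0,0],[0,0,0,0],[0,0,0,0],[0,0,0,0],[0,0,0,0]]]' --jaw 0.6

```text
clock: 10.5
tool_pos: [0.4316, 0.0231, 0.0401]
orientation: [36.9, 90.0, -148.6]
force: [0.0, -0.3, 2.0]
opening: 0.0138
```

>>> move_arm --commands '[[[0,0,0,0],[0,0,0,0],[-0.3,0,0,0],[-1,0,0,0],[-2,0,0,0],[-3,0,0,0],[-3,0,0,0]]]'

```text
clock: 11.2
tool_pos: [0.4311, 0.0228, 0.1345]
orientation: [37.4, 90.0, -148.1]
force: [1.1, 1.3, -1.1]
opening: 0.014
```

Run:
```python
from h import *
plan([.431,.10,.20],90,12)
z=np.load('top0.npz'); p,d,K,T=[z[k] for k in'pdKT']
P=pts(d,K,T)
print(p[175:215:3,215:265:5].mean(-1).astype(int))
```

```text
now [0.4311 0.0228 0.1345] jaw 174.5 tilt 0.04 dj -84.5
[-0.55 -0.64  0.06] 0.123
[-0.55 -0.63  0.14] 0.123
[-0.55 -0.61  0.22] 0.123
[-0.55 -0.57  0.29] 0.123
[-0.55 -0.53  0.36] 0.123
[-0.55 -0.49  0.42] 0.123
[-0.55 -0.43  0.48] 0.123
[-0.55 -0.37  0.53] 0.123
[-0.55 -0.3   0.57] 0.123
[-0.55 -0.23  0.6 ] 0.123
[-0.55 -0.16  0.62] 0.123
[-0.55 -0.08  0.64] 0.123
[[157 155 153 133 143 142 150 151 158 156]
 [157 152 152 159 154 151 145 135 141 136]
 [154 158 152 154 144 132 150 149 153 127]
 [154 157 144 156  82  85  84 152 150 140]
 [155 156 145 114  84  84  80 104 155 147]
 [156 157 142  83  84  78  85  79 158 129]
 [154 155 146  84 136 121  83  80 157 166]
 [155 156 147  84  83  91  82  82 156 163]
 [154 155 144  94  79  83  84  94 154 166]
 [154 152 147 133  86  82  80 136 152 168]
 [154 156 152 157 135  97 133 145 147 169]
 [153 157 137 103 124 143 143 152 131 168]
 [156 156 153 147 154 154 158 141 139 163]
 [157 155 154 154 156 155 166 167 165 159]]
```

>>> move_arm --commands '[[[-1.5,-2,0,0],[-2,-3,0,0],[-2,-3.5,0,0],[-1,-3.5,0,0],[0,-1.5,0,0],[0,0,0,0],[0,0,0,0]]]'

```text
clock: 11.9
tool_pos: [0.4438, 0.1568, 0.1976]
orientation: [38.5, 89.9, -146.9]
force: [-0.7, -0.3, -1.3]
opening: 0.0138
```

Run:
```python
from h import *
print(get_obs()['tool_pos'])
p,d,K,T,c=shot('wrist'); cv2.imwrite('pics/w3.png',p[...,::-1]); np.savez('w3.npz',p=p,d=d,K=K,T=T)
P=pts(d,K,T); 
m=mask(p,(120,50,30),(165,255,255)); cs,_=cv2.findContours(m,0,2); c=max(cs,key=cv2.contourArea)[:,0]
W=ray(c,.049,K,T)[:,:2]*1000; print('dish',cv2.minEnclosingCircle(W.astype(np.float32)), cv2.fitEllipse(W.astype(np.float32)))
q=P[(m>0)&(d>0)]; print(len(q),np.median(q,0))
# rails/plate by height
for lo,hi in((.017,.029),(.030,.041)):
    k=((P[...,2]>lo)&(P[...,2]<hi)&(abs(P[...,0]-.63)<.09)&(abs(P[...,1]-.233)<.09)&(d>0))
    q=P[k][:,:2]; print(lo,len(q)); 
    if len(q)>50: print(cv2.minAreaRect((q*1000).astype(np.float32)), np.percentile(q,[1,99],axis=0).round(3))
```

```text
[0.44381546 0.15682947 0.19763745]
dish ((633.2035522460938, 196.82763671875), 25.490665435791016) ((635.8331298828125, 198.92112731933594), (16.846172332763672, 51.41255187988281), 117.52455139160156)
1062 [0.64530215 0.2076541  0.04092421]
0.017 2224
((630.2437133789062, 229.88653564453125), (116.0743408203125, 117.5872573852539), 84.84526062011719) [[0.57  0.169]
 [0.691 0.283]]
0.03 1186
((668.0634765625, 221.53219604492188), (97.1679458618164, 82.86592102050781), 70.40994262695312) [[0.615 0.185]
 [0.718 0.27 ]]
```

View pics/w3.png

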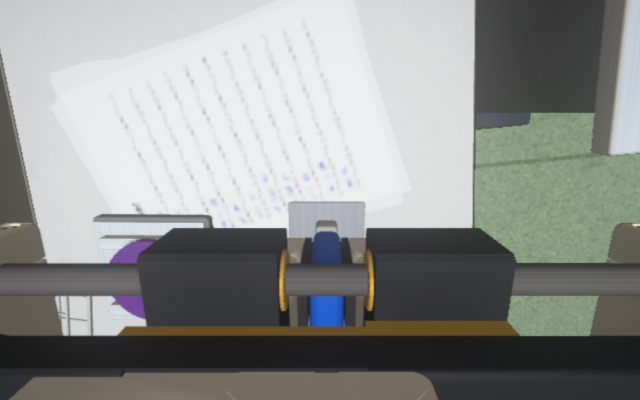

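The picture shows the lifter hanging straight at (326,270). The dish and warmer are half hidden at (130,265), and the warmer's -y edge is at row 216. Rotate to face +x, in front of the warmer.

Run:
```python
from h import *
plan([.4474,.2461,.15],84.8,12)
z=np.load('w3.npz'); p,d,K,T=[z[k] for k in'pdKT']
e=ray([(95,216),(212,216)],.023,K,T); print(e, np.degrees(np.arctan2(*(e[0]-e[1])[[1,0]])))
```

```text
now [0.4438 0.1564 0.1976] jaw 174.49 tilt 0.09 dj -89.7
[ 0.4  -0.75  0.04] 0.13
[ 0.4  -0.74  0.14] 0.13
[ 0.4  -0.71  0.23] 0.13
[ 0.4  -0.67  0.32] 0.13
[ 0.4  -0.63  0.41] 0.13
[ 0.4  -0.57  0.49] 0.13
[ 0.4  -0.5   0.56] 0.13
[ 0.4  -0.42  0.62] 0.13
[ 0.4  -0.34  0.67] 0.13
[ 0.4  -0.25  0.71] 0.13
[ 0.4  -0.16  0.73] 0.13
[ 0.4  -0.06  0.75] 0.13
[[0.67749435 0.16477738 0.023     ]
 [0.5604129  0.1761538  0.023     ]] -5.549819109047936
```

>>> move_arm --commands '[[[0,-0.8,0,0.13],[0,-0.7,0.1,0.13],[0,-0.7,0.2,0.13],[0,-0.7,0.3,0.13],[0.4,-0.6,0.4,0.13],[0.4,-0.6,0.5,0.13],[0.4,-0.5,0.6,0.13],[0.4,-0.4,0.6,0.13]]]'

```text
clock: 12.75
tool_pos: [0.4476, 0.2161, 0.1816]
orientation: [107.8, 89.9, -137.7]
force: [0.6, 0.2, -1.0]
opening: 0.0137
```

>>> move_arm --commands '[[[1,-0.3,0.7,0.13],[1,-0.3,0.7,0.13],[1,-0.2,0.7,0.13],[1,-0.1,0.7,0.13],[0,0,0,0],[0,0,0,0]]]'

```text
clock: 13.35
tool_pos: [0.4497, 0.2457, 0.142]
orientation: [147.8, 89.9, -126.9]
force: [1.0, -0.3, -2.1]
opening: 0.0137
```

Run:
```python
from h import *
plan([.4474,.2461,.0625],84.6,1)
p,d,K,T,c=shot('top'); cv2.imwrite('pics/t2.png',cv2.resize(p[165:275,175:335],None,fx=5,fy=5,interpolation=cv2.INTER_CUBIC)[:,:,::-1]); np.savez('t2.npz',p=p,d=d,K=K,T=T)
P=pts(d,K,T); m=(d>0)&(P[...,2]>.07)&(P[...,2]<.14)&(P[...,0]>.47)&(P[...,0]<.6)&(abs(P[...,1]-.24)<.06)
q=P[m]; print(len(q)); 
A=np.c_[q[:,0],q[:,1],np.ones(len(q))]; f=np.linalg.lstsq(A,q[:,2],rcond=None)[0]; print('plane',f, q.mean(0), q.min(0),q.max(0), (q[:,2]-A@f).std())
print(cv2.minAreaRect((q[:,:2]*1000).astype(np.float32)))
```

```text
now [0.4497 0.2457 0.142 ] jaw 85.3 tilt 0.07 dj -0.7
[7.95 0.23 0.03] 0.012
328
plane [-0.00803264  0.00676396  0.11191064] [0.52590332 0.24001391 0.1093097 ] [0.47837426 0.21767218 0.10300266] [0.56789848 0.26464744 0.11525283] 0.002339491783198152
((523.8184204101562, 240.62399291992188), (44.55392074584961, 88.17340850830078), 85.65322875976562)
```

View pics/t2.png

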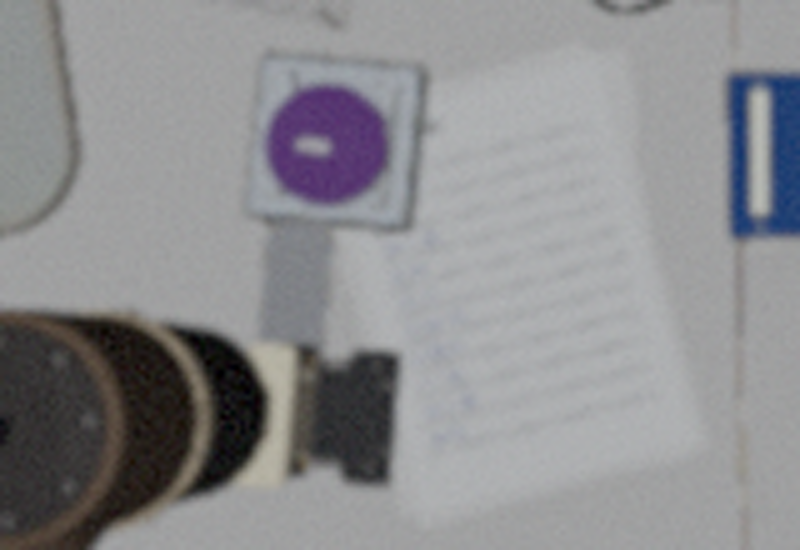

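Dish at (327,144), warmer corners (268,55), (425,70), (408,225) and (250,212), with the blade straight in front of the gap. Lower, check, then slide in.

>>> move_arm --commands '[[[2,0.2,0.1,0.015],[2.5,0,0.1,0],[2,0,0,0],[1,0,0,0],[0.4,0,0,0],[0,0,0,0],[0,0,0,0]]]'

```text
clock: 14.1
tool_pos: [0.4485, 0.2493, 0.064]
orientation: [-42.0, 89.9, 42.3]
force: [0.8, 0.6, -1.5]
opening: 0.0138
```

Run:
```python
from h import *
plan([.4474,.2472,.063],84.4,1); plan([.5569,.2364,.063],84.4,1)
p,d,K,T,c=shot('top'); P=pts(d,K,T)
L=ray([(175+u/5,165+v/5) for u,v in((268,55),(425,70),(408,225),(250,212))],.023,K,T); print(L,L.mean(0))
p,d,K,T,c=shot('side'); cv2.imwrite('pics/s2.png',cv2.resize(p[130:230,230:390],None,fx=5,fy=5,interpolation=cv2.INTER_CUBIC)[:,:,::-1])
```

```text
now [0.4485 0.2493 0.064 ] jaw 84.29 tilt 0.08 dj 0.1
[ 0.1   0.09 -0.22] -0.002
now [0.4485 0.2493 0.064 ] jaw 84.29 tilt 0.08 dj 0.1
[  0.11 -10.91  -0.21] -0.002
[[0.69306444 0.27854689 0.023     ]
 [0.68061908 0.16609391 0.023     ]
 [0.56954097 0.17803781 0.023     ]
 [0.58040136 0.29026988 0.023     ]] [0.63090646 0.22823712 0.023     ]
```

View pics/s2.png

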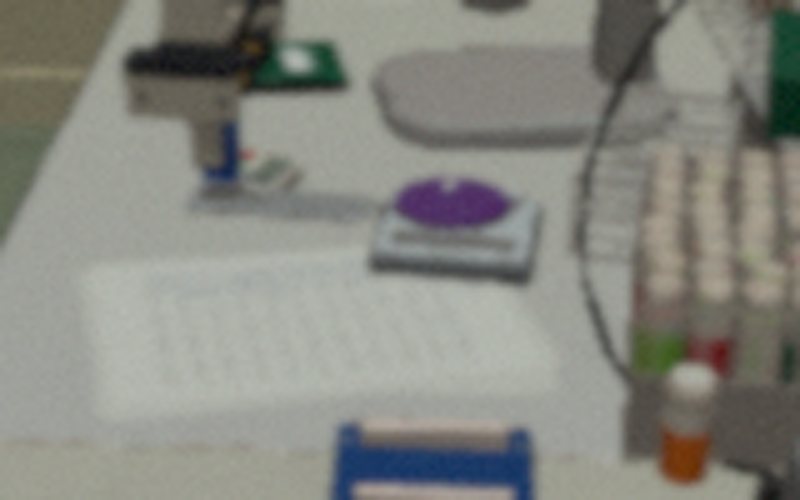

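Side view: the blade tip is level with the gap in front of the warmer, at (380,208). Slide in.

>>> move_arm --commands '[[[0.1,0,-0.25,0],[0,-0.8,0,0],[0,-1,0,0],[0,-1,0,0],[0,-1,0,0],[0,-0.7,0,0],[0,0,0,0]]]'

```text
clock: 14.9
tool_pos: [0.4936, 0.2417, 0.0618]
orientation: [171.7, 90.0, -104.1]
force: [0.2, -0.4, -2.0]
opening: 0.0141
```

>>> move_arm --commands '[[[0,-1,0,0],[0,-1.2,0,0],[0,-1.2,0,0],[0,-1.2,0,0],[0,-1,0,0],[0,-0.5,0,0],[0,0,0,0]]]'

```text
clock: 15.6
tool_pos: [0.5538, 0.2356, 0.0618]
orientation: [140.2, 90.0, -135.6]
force: [-0.0, -0.4, -1.3]
opening: 0.0136
```

Run:
```python
from h import *
plan([.5569,.2364,.063],84.3,1); print(get_obs()['force'])
p,d,K,T,c=shot('top'); print('dish',rect(mask(p,(120,60,40),(165,255,255),(215,170,265,215)),.049,K,T))
```

```text
now [0.5538 0.2356 0.0618] jaw 84.21 tilt 0.02 dj 0.1
[-0.12 -0.3   0.11] -0.001
[-0.02251689 -0.42512967 -1.26842127]
dish {'n': 64, 'c': (0.6346, 0.2306), 'size': (83, 65), 'ang': 76.2, 'px': array([240.3, 191.7])}
```

>>> move_arm --commands '[[[0,-0.3,0,0],[-0.3,0,0,0],[-0.3,0,0,0],[-0.3,0,0,0],[-0.3,0,0,0],[-0.4,0,0,0],[-0.5,0,0,0],[-0.5,0,0,0]]]'

```text
clock: 16.45
tool_pos: [0.5562, 0.2356, 0.0886]
orientation: [-42.1, 90.0, 42.1]
force: [0.4, 0.5, -1.7]
opening: 0.0138
```

>>> move_arm --commands '[[[-0.6,0,0,0],[-0.6,0,0,0],[-0.6,0,0,0],[-0.6,0,0,0],[-0.4,0,0,0],[-0.2,0,0,0],[0,0,0,0],[0,0,0,0]]]'

```text
clock: 17.25
tool_pos: [0.5561, 0.2355, 0.1179]
orientation: [120.3, 90.0, -155.5]
force: [-0.4, 0.5, -1.5]
opening: 0.0139
```

Run:
```python
from h import *
o=get_obs(); print(o['tool_pos'],o['force'],yaw())
p,d,K,T,c=shot('side'); cv2.imwrite('pics/s3.png',cv2.resize(p[100:220,250:390],None,fx=5,fy=5,interpolation=cv2.INTER_CUBIC)[:,:,::-1])
z=np.load('side0.npz')
for a,b in((z['p'],z['d']),(p,d)):
    m=mask(a,(120,50,30),(165,255,255),(280,100,380,200)); P=pts(b,K,T); q=P[(m>0)&(b>0)]; A=np.c_[q[:,:2],np.ones(len(q))]
    print(len(q),np.median(q,0),np.linalg.lstsq(A,q[:,2],rcond=None)[0],q[:,:2].min(0),q[:,:2].max(0))
```

```text
[0.55605104 0.23545037 0.11786046] [-0.44962182  0.48094408 -1.53591576] 84.25627772722841
160 [0.62767367 0.22846826 0.04251912] [ 0.00182057 -0.00697388  0.04309152] [0.58682297 0.1897992 ] [0.668729   0.27105633]
159 [0.62612529 0.22975246 0.09339675] [-0.01185045 -0.00081708  0.10105627] [0.58566076 0.19158583] [0.66671632 0.27952364]
```

View pics/s3.png

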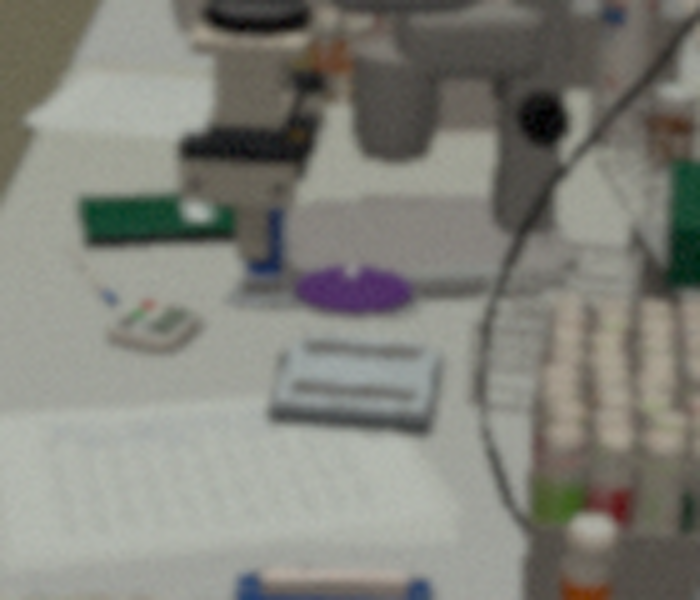

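The purple disc at (355,288) is on the blade, level and clear of the warmer. Carry across gently.

>>> move_arm --commands '[[[0,0,-0.4,-0.005],[0,0,-0.8,-0.011],[0,-0.1,-1.2,-0.011],[0,-0.1,-1.6,-0.012],[0,-0.1,-2.0,-0.012],[0,-0.1,-2.3,-0.012],[0,-0.1,-2.5,-0.012],[0,-0.1,-2.5,-0.012]]]'

```text
clock: 18.1
tool_pos: [0.5545, 0.1006, 0.1181]
orientation: [123.8, 90.0, -146.9]
force: [0.3, 0.1, -1.7]
opening: 0.0139
```

>>> move_arm --commands '[[[0,-0.1,-2.5,0],[0,-0.1,-2.5,0],[0,0,-2.5,0],[0,0,-2.5,0],[0,0,-2.2,0],[0,0,-1.8,0],[0,0,-1.4,0],[0,0,-1.0,0]]]'

```text
clock: 18.9
tool_pos: [0.5544, -0.063, 0.1181]
orientation: [122.4, 90.0, -148.4]
force: [1.0, 1.5, -1.4]
opening: 0.0136
```

>>> move_arm --commands '[[[0,0,-0.7,0],[0,0,-0.4,0],[0,0,-0.2,0],[0,0,0,0],[0,0,0,0]]]'

```text
clock: 19.4
tool_pos: [0.5547, -0.0742, 0.1181]
orientation: [-50.7, 90.0, 38.6]
force: [0.0, 0.0, -2.4]
opening: 0.0139
```

Run:
```python
from h import *
plan([.5474,-.1085,.118],89.2,1)
p,d,K,T,c=shot('top'); cv2.imwrite('pics/t4.png',p[...,::-1]); print('dish',rect(mask(p,(120,60,40),(165,255,255),(300,160,370,230)),.104,K,T))
print('stand',rect(mask(p,(95,80,40),(118,255,255),(315,170,360,220)),.016,K,T))
p,d,K,T,c=shot('side');cv2.imwrite('pics/s4.png',p[...,::-1])
m=mask(p,(120,50,30),(165,255,255),(270,130,380,240)); P=pts(d,K,T); q=P[(m>0)&(d>0)]; print(len(q),np.median(q,0),q.min(0),q.max(0))
```

```text
now [ 0.5547 -0.0742  0.1181] jaw 89.27 tilt 0.0 dj -0.1
[ 0.01  0.68 -3.44] 0.001Traceback (most recent call last):
  File "<stdin>", line 3, in <module>
  File "h.py", line 22, in rect
    cs,_=cv2.findContours(m,cv2.RETR_EXTERNAL,cv2.CHAIN_APPROX_NONE); c=max(cs,key=cv2.contourArea)[:,0]
                                                                        ~~~^^^^^^^^^^^^^^^^^^^^^^^^
ValueError: max() iterable argument is empty
```

>>> move_arm --commands '[[[0,0.1,-0.3,0],[0,0.1,-0.6,0],[0,0.1,-0.7,0],[0,0.1,-0.7,0],[0,0.1,-0.6,0],[0,0.1,-0.4,0],[0,0.1,-0.1,0],[0,0,0,0]]]'

```text
clock: 20.25
tool_pos: [0.547, -0.1088, 0.1181]
orientation: [78.7, 90.0, 167.9]
force: [0.3, -0.7, -1.6]
opening: 0.0139
```

Run:
```python
from h import *
plan([.5474,-.1085,.118],89.2,1)
p,d,K,T,c=shot('side');cv2.imwrite('pics/s4.png',cv2.resize(p[120:270,240:400],None,fx=4,fy=4,interpolation=cv2.INTER_CUBIC)[:,:,::-1])
m=mask(p,(120,50,30),(165,255,255),(270,130,380,240)); P=pts(d,K,T); q=P[(m>0)&(d>0)]; print('dish',len(q),np.median(q,0),q.min(0),q.max(0),np.linalg.lstsq(np.c_[q[:,:2],np.ones(len(q))],q[:,2],rcond=None)[0])
print('dish px',rect(m,.10,K,T))
z=np.load('side0.npz'); b=mask(z['p'],(100,90,30),(120,255,255),(285,205,345,250)); print('stand',rect(b,.016,K,T))
P=pts(z['d'],K,T); k=(P[...,2]>.024)&(P[...,2]<.036)&(abs(P[...,0]-.618)<.06)&(abs(P[...,1]+.107)<.06); q=P[k]; print(len(q),q.min(0),q.max(0),q.mean(0))
```

```text
now [ 0.547  -0.1088  0.1181] jaw 89.21 tilt 0.0 dj -0.0
[ 0.01 -0.04  0.03] 0.0
dish 337 [ 0.61925934 -0.11013541  0.09383593] [ 0.54075885 -0.20500949  0.09088883] [ 0.65910699 -0.06642174  0.22827374] [-0.12608372 -0.1936003   0.15163945]
dish px {'n': 71, 'c': (0.6178, -0.118), 'size': (82, 75), 'ang': 3.3, 'px': array([316.6, 202.3])}
stand {'n': 120, 'c': (0.6187, -0.1183), 'size': (114, 123), 'ang': 0.0, 'px': array([316. , 228.8])}
250 [ 0.57301691 -0.15307823  0.02402146] [ 0.66267674 -0.06313609  0.03341747] [ 0.61855645 -0.11318279  0.02939726]
```

View pics/s4.png

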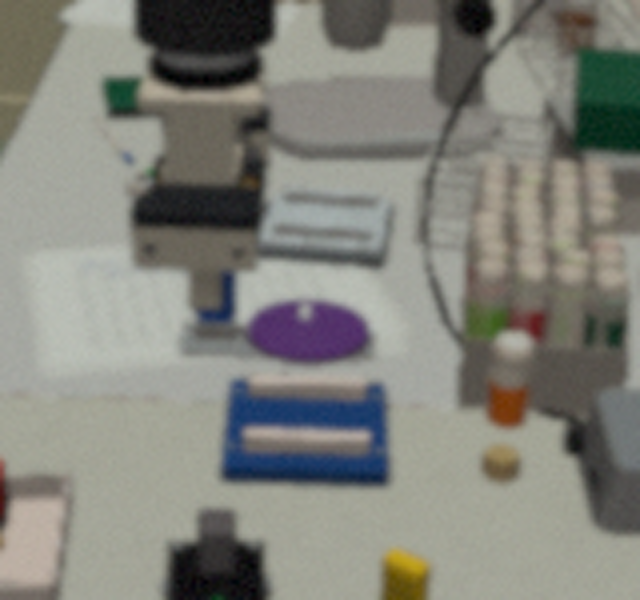

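Dish (308,330) is level above the stand. By depth, the rails are centred at (0.618,-0.108) and the dish at (0.619,-0.110). Lower.

>>> move_arm --commands '[[[0.4,0,0,0],[0.7,0,0,0],[0.9,0,0,0],[0.9,0,0,0],[0.8,0,0,0],[0.5,0,0,0],[0.3,0,0,0],[0.2,0,0,0]]]'

```text
clock: 21.1
tool_pos: [0.5472, -0.1085, 0.0707]
orientation: [112.5, 90.0, -158.2]
force: [-0.4, 0.4, -1.5]
opening: 0.0138
```

>>> move_arm --commands '[[[0.2,0,0,0],[0.2,0,0,0],[0.2,0,0,0],[0.2,0,0,0],[0.2,0,0,0],[0.2,0,0,0],[0.1,0,0,0],[0,0,0,0]]]'

```text
clock: 21.9
tool_pos: [0.5471, -0.1085, 0.0579]
orientation: [101.0, 90.0, -169.7]
force: [-0.9, 0.6, -1.9]
opening: 0.0142
```

Run:
```python
from h import *
plan([.5474,-.1085,.057],89.2,1); print(get_obs()['force'])
p,d,K,T,c=shot('side')
m=mask(p,(125,60,30),(160,255,255),(285,190,345,240)); P=pts(d,K,T); q=P[(m>0)&(d>0)&(P[...,2]<.1)]; print('dish',len(q),np.median(q,0),q.min(0),q.max(0),np.linalg.lstsq(np.c_[q[:,:2],np.ones(len(q))],q[:,2],rcond=None)[0])
```

```text
now [ 0.5471 -0.1085  0.0579] jaw 89.24 tilt 0.01 dj -0.0
[ 0.09 -0.03 -0.  ] 0.001
[-0.86173533  0.58624816 -1.89276614]
dish 343 [ 0.62045633 -0.10859832  0.03761142] [ 0.5760963  -0.14445932  0.01585626] [ 0.6634619  -0.06259901  0.04054168] [-0.01931644 -0.01562685  0.04765658]
```

Dish is on the rails (median (0.620,-0.109)). Draw the lifter out.

>>> move_arm --commands '[[[0,0.5,0,0],[0,1,0,0],[0,1.5,0,0],[0,2,0,0],[0,2,0,0],[0,2,0,0],[0,2,0,0],[0,1.2,0,0]]]'

```text
clock: 22.75
tool_pos: [0.4228, -0.107, 0.0581]
orientation: [70.3, 90.0, 159.5]
force: [1.2, -0.1, -1.3]
opening: 0.0141
```

>>> move_arm --commands '[[[0,0.8,0,0],[0.4,0,0,0],[0.6,0,0,0],[0.5,0,0,0],[0.3,0,0,0],[0.2,0,0,0],[0,0,0,0]]]'

```text
clock: 23.45
tool_pos: [0.417, -0.1068, 0.0375]
orientation: [102.8, 89.9, -168.0]
force: [0.4, -0.2, -0.9]
opening: 0.0137
```

Run:
```python
from h import *
plan([.417,-.1085,.0355],89.2,1); print(get_obs()['force'])
p,d,K,T,c=shot('side'); cv2.imwrite('pics/s5.png',cv2.resize(p[130:300,190:360],None,fx=3.5,fy=3.5,interpolation=cv2.INTER_CUBIC)[:,:,::-1])
m=mask(p,(125,60,30),(160,255,255),(285,190,345,240)); P=pts(d,K,T); q=P[(m>0)&(d>0)&(P[...,2]<.1)&(P[...,2]>.032)]; print('dish',len(q),np.median(q,0),q.min(0),q.max(0),np.linalg.lstsq(np.c_[q[:,:2],np.ones(len(q))],q[:,2],rcond=None)[0])
```

```text
now [ 0.417  -0.1068  0.0375] jaw 89.24 tilt 0.07 dj -0.0
[ 0.2  -0.   -0.17] 0.001
[ 0.40040945 -0.23400138 -0.89792567]
dish 342 [ 0.61937984 -0.1093941   0.03753679] [ 0.57611529 -0.14617366  0.03463115] [ 0.65893288 -0.06493645  0.040862  ] [ 0.00011628 -0.00453603  0.03695446]
```

View pics/s5.png

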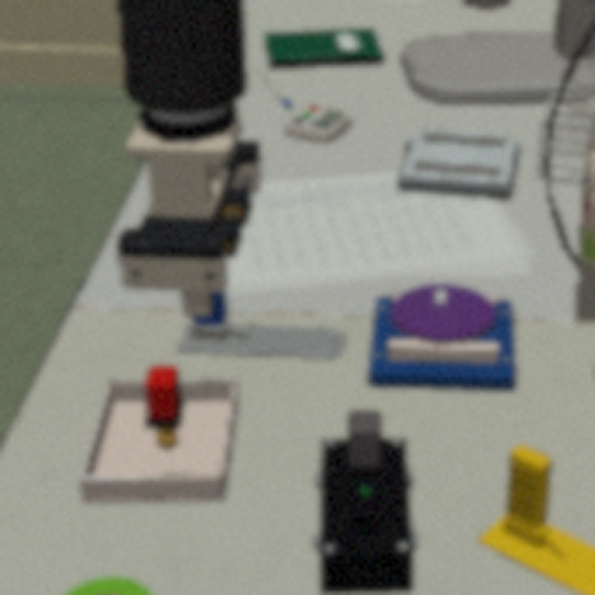

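The dish sits level on the stand (443,312), the red plug stands in the tray (163,400), and the lifter is just above the bench, clear of the stand. Set it down.

>>> move_arm --commands '[[[0.1,0,0,0],[0.1,0,0,0],[0.05,0,0,0],[0,0,0,0],[0,0,0,0]]]'

```text
clock: 24.0
tool_pos: [0.4172, -0.1068, 0.0356]
orientation: [-85.4, 90.0, 3.8]
force: [-0.2, 0.5, -0.5]
opening: 0.0138
```

>>> move_arm --commands '[[[0.05,0,0,0],[0.05,0,0,0],[0,0,0,0]]]'

```text
clock: 24.3
tool_pos: [0.4172, -0.1068, 0.0348]
orientation: [-99.6, 90.0, -10.3]
force: [-1.8, 0.1, 3.3]
opening: 0.0137
```

Contact. Release and rise.

>>> move_arm --commands '[[[0,0,0,0],[0,0,0,0],[0,0,0,0],[0,0,0,0],[0,0,0,0],[0,0,0,0]]]' --jaw 4.5

```text
clock: 24.9
tool_pos: [0.4171, -0.1068, 0.0345]
orientation: [105.8, 90.0, -165.0]
force: [0.0, 0.3, -0.3]
opening: 0.0445
```

>>> move_arm --commands '[[[-0.5,0,0,0],[-2,0,0,0],[-4,0,0,0],[-4,0,0,0],[-4,0,0,0],[-2,0,0,0],[0,0,0,0],[0,0,0,0]]]'

```text
clock: 25.7
tool_pos: [0.4171, -0.1067, 0.1999]
orientation: [-63.6, 89.9, 25.6]
force: [0.7, 0.3, -0.7]
opening: 0.0445
```

Run:
```python
from h import *
print(get_obs()['tool_pos'],get_obs()['opening'])
p,d,K,T,c=shot('side'); cv2.imwrite('pics/s6.png',cv2.resize(p[130:300,190:360],None,fx=3.5,fy=3.5,interpolation=cv2.INTER_CUBIC)[:,:,::-1])
P=pts(d,K,T)
def st(n,m):
    q=P[(m>0)&(d>0)]; print(n,len(q),np.median(q,0).round(3),q.min(0).round(3),q.max(0).round(3))
st('dish',mask(p,(125,60,30),(160,255,255),(285,190,345,240)))
st('grip',mask(p,(105,120,30),(128,255,255),(235,205,265,230)))
st('red',mask(p,(0,120,60),(8,255,255),(205,190,280,300)))
z=np.load('side0.npz'); P0=pts(z['d'],K,T); g=(slice(246,258),slice(289,300)); print('grey',np.median(P0[g].reshape(-1,3),0),np.median(P[g].reshape(-1,3),0))
```

```text
[ 0.41705483 -0.10666335  0.19991672] 0.044485612112492245
dish 342 [ 0.619 -0.109  0.038] [ 0.576 -0.146  0.016] [ 0.663 -0.064  0.04 ]
grip 116 [ 0.423 -0.113  0.053] [ 0.413 -0.119  0.023] [ 0.433 -0.106  0.078]
red 111 [ 0.416 -0.263  0.06 ] [ 0.406 -0.268  0.038] [ 0.426 -0.243  0.071]
grey [ 0.567158   -0.31148623  0.06916355] [ 0.56680529 -0.31095439  0.06861769]
```

View pics/s6.png

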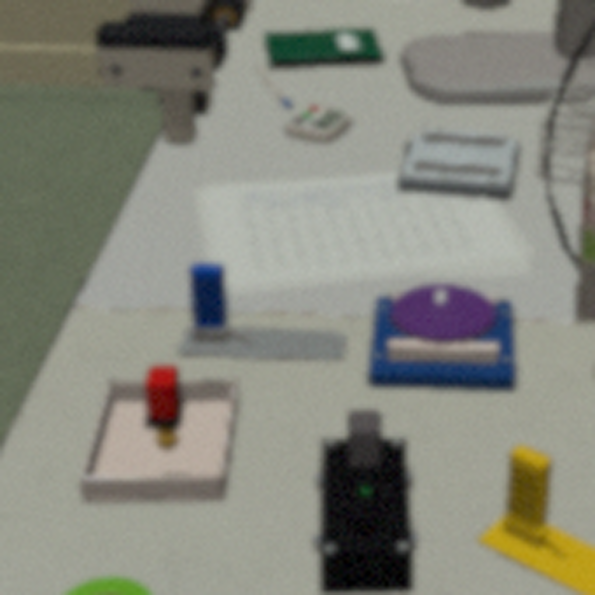

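The lifter lies flat on the bench (262,343). The dish is centred on the stand, the red plug is in the tray and the grey plug is in place. Handing in.

```bash
python3 -c "
from plant import close_job; print(close_job())"
```

```text
the job is handed in; nothing more can be done
None
```

The dish warmer is shut down and the job is handed in at about 26 s. I pulled the red plug and left it standing in the white tray. I then carried the dish on the lifter from the warmer to the blue stand, and set the lifter down on the bench.

My last checks, from the side camera before handing in:
- **Dish:** its centre measured (0.619, -0.109), against the stand's rail centre at (0.618, -0.108). It was level to within about 0.005 rad. Its height matches resting on the rails once the side camera's reading, about 6 mm low, is allowed for.
- **Lifter:** upright on its blade on the bench, with about 25 mm to the stand by the commanded pose. In the picture it looks flat; I did not measure its final tilt.
- **Plugs:** the red one stands in the tray, released. The grey one moved under 1 mm, within noise.
- **Bystanders:** the last pictures show the tape and timer where they were; the vial was last seen upright mid-carry. I did not measure any of them.

No check failed. The only disagreement was on the warmer's centre, where estimates differed by about 6 mm along the rails and 2 mm across; the insertion went in without any contact force.

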